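# Key a filter funnel onto the manifold and hold it home

### The job

Fit the loose steel filter funnel to the one empty head of the three-place filtration manifold: set it upright over the head's spigot, then turn its knurled collar until the keyways hidden inside drop over the spigot's pins. Press it down against the sprung seal until the collar is fully home on the flange, and finish while still holding it pushed home there, because the seal lifts it again if you let go. Leave the glassware on the bench where it stands.

Things in the scene. Friction and masses are not known exactly. Their poses are not given: they have to be found in the camera images.
- funnel: The loose filter funnel, plain stainless steel, 0.18 to 0.35 kg, standing upright on the bench among the glassware. Origin: centre of its underside; z up its axis. Lower part: knurled collar, 53 mm across (54 over the knurling), z = 0 to 30 mm. Above it a smooth straight cup, 45 mm across, up to the open rim at z = 56 mm. Collar or cup can be gripped across any diameter.
- funnel_collar (a point): On the funnel's axis at the middle of the knurled collar's height, 18 mm above its underside.
- funnel_bore (a point): On the funnel's axis, 6 mm above its underside: the mouth of the 35 mm bore that goes over the spigot (a 45 mm wide shroud below hides it). In the bore are two equal keyways, 8.5 mm wide, opposite each other, unmarked outside; their angle is not given. Found by turning, either way, half a turn at most, under a light push of 3 to 8 N. A shoulder 29 mm above this point meets the seal.
- head: The one empty head of the manifold, stainless steel, fixed, upright (the other two carry funnels already). Origin: centre of the top face of its flange, 110 mm above the bench; z up. Flange 53 mm across, 5 mm thick; under it only a 33 mm nut and a 23 mm stem. An unkeyed funnel rests with its underside 9 mm above the flange; keyed and let go, about 3 mm; pushed home it lies on the flange.
- spigot_top (a point): Centre of the top face of the empty head's spigot, 34.5 mm above the flange and 144.5 mm above the bench. The spigot is 32 mm across, its top 6 mm tapering to 26 mm. The heads stand 130 mm apart along the manifold; the rim of a fitted funnel is 166 mm above the bench.
- pin (a point): Middle of the 5 mm cross pin, on the spigot's axis, 12.5 mm above the flange. The pin runs along this point's x axis and stands out 5 mm from the spigot on both sides.
- seal (a joint): How far the sprung seal (rubber disc 25 mm across with a white membrane on it, 4.5 mm proud of the spigot's top when free) is pushed down, in m: 0 free, 0.004 with the funnel home on the flange. Stiffness 3 N per mm: about 12 N, the funnel's weight included, brings it home; a few newtons more keep it there.
- small_beaker: Small glass beaker, 42 mm across, 58 mm tall; origin at the centre of its foot.
- weighing_bottle: Stoppered glass weighing bottle, 43 mm across, 55 mm tall; origin at the centre of its foot.
- large_beaker: Glass beaker, 68 mm across, 95 mm tall; origin at the centre of its foot.
- conical_flask: Conical glass flask, 82 mm across at the foot, 124 mm tall; origin at the centre of its foot.
- reagent_bottle: Amber stoppered bottle, 62 mm across, 121 mm tall; origin at the centre of its foot.
- clear_bottle: Clear stoppered bottle, 62 mm across, 121 mm tall; origin at the centre of its foot.
- petri_dish: Lidded petri dish, 60 mm across, 15 mm tall; origin at the centre of its foot.

How it is judged:
At the end, for the whole second after the job is handed in: The funnel is keyed onto the empty head and held home: axis within 3 mm of the head's, upright within 0.06 rad, underside less than 1.5 mm above the flange, the seal pushed down more than 2.8 mm, the fingers still bearing on the funnel with more than 2 N, and the funnel at rest (under 20 mm/s) (horizontal distance between funnel and head below 0.003 m and z of funnel in the frame of head below 0.0015 m and angle between funnel's own z axis and vertical below 0.06 rad and value of joint seal above 0.0028 m and contact force between the fingers and funnel above 2 N and linear speed of funnel below 0.02 m/s); the arm keeps its last pose, push and grip.
It fails at once if a piece of glassware is shifted by more than 25 mm or knocked over (distance of any of small_beaker, weighing_bottle, large_beaker, conical_flask, reagent_bottle, clear_bottle, petri_dish from where it was at the start of the episode above 0.025 m or angle between any of small_beaker, weighing_bottle, large_beaker, conical_flask, reagent_bottle, clear_bottle's own z axis and vertical above 0.5 rad).
It also fails if it takes over 58 s, if anything falls off the work surface, if the arm or the gripper's body presses on something with over 40 N, if the wrist force passes 120 N, or if a joint passes its speed limit or range.

### The arm

A 6-joint arm with a two-finger parallel gripper is mounted at the origin on the work surface. World frame = base frame: x ahead of the robot, y to its left, z up, the work surface at z = 0. Lengths are in m, angles in rad, forces in N, time in s.
With the tool pointing down it reaches from about 0.25 to 0.85 m from the base axis. Payload 12.5 kg.
Tool frame: the origin (TCP) lies midway between the tips of the shut fingers; the grasp point (between the pads) lies 19 mm behind it (robot.hold_point_z is the distance from the TCP to the grasp point, in m); z points along the fingers, y is the direction in which the jaws open and shut (so a half turn about z gives the same grasp; the last joint's range is limited). The gripper opens to 93 mm and grips with 3 to 60 N. Pads are 15 mm wide; open, the fingers measure 128 mm over their backs; the gripper's body (75 mm by 188 mm) begins 65 mm behind the grasp point.
Start: joints at [1.023, 0.351, 1.652, -0, 1.139, -0.085], TCP at [0.246, 0.492, 0.219] pointing down, gripper open.
Joint ranges: [-2.75, 2.75], [-0.79, 2.1], [0.01, 2.65], [-1.57, 4.71], [0.07, 3.14], [-2.87, 2.87]. Speed limits (rad/s): [2.22, 2.22, 2.79, 3.14, 3.14, 3.14].

### API

Orientations are given as a rotation vector (axis times angle).
In Python, from station import robot gives the robot as it stands.
- The arm moves only by the tool play_rows, never from a script. Its argument "series" is a list of rows, each a list of 7 numbers: the shift along the world's x, y, z in mm, then the turn, a rotation vector about the world's x, y, z in rad, then the opening, from 0 (shut) to 1 (fully open). A call has exactly 5 rows; each row is the pose to reach, as a shift and turn from the pose measured when the call began; what a row does not reach only later rows make up. A row lasts 1/10 s, in which the tool goes at most 50 mm and 8.59 degrees, less where a joint would pass 70% of its speed; a pose out of reach is approached as far as the arm can. A call with a gripper value outside its range is refused whole. The fingers move at their own pace and stop on an object; "force" is the grip in N (left out, the last holds). Time passes only in rows, so rows that repeat a pose let the fingers close, or fill a call up. It gives the time, the measured TCP pose, the force and the opening at its end, in the units of the state.
- robot.sense(): the state, without advancing time (a new reading comes with each control period).
- robot.read_camera(name): name is "side" or "top"; returns a dict with "pixels" (400x640x3 uint8, blue, green, red), "range_z" (400x640 float32, m along the optical axis (not along the pixel's ray), 0 where there is no reading), "intrinsics" (3x3 intrinsics, pixels), "dist_coeffs" ([k1, k2, p1, p2, k3] as OpenCV has them; the pictures are not rectified), "R" (3x3) and "t" (3): a world point X has camera coordinates R X + t. Camera axes: x right, y down, z forward; pixel columns grow to the right and rows downward; lengths in m; the calibration is good to about 2 mm. A picture is of the moment at which its call begins.
- robot.hand_in(): hands the job in, once; it reports no verdict.
Trained networks look in the newest picture that a camera, given by its name, has taken for a name from the list of things; names that differ only in an ending like _2 or _b are one class to them, and where a whole thing is asked for, a point or a joint stands for the part that bears it (a point fixed in the world has none). Each returns a list of dicts, best first, with "confidence" (0 to 1); they miss things now and then, are a little off and sometimes report something else, mostly with a low value. They report only what shows in the picture. A call takes as long as a camera call.
- robot.recognise(label, camera): "at" ([x, y, z] in m, in world coordinates, good to about 4 mm: the middle of the surface that is visible of it).
The state is a dict: "t": time; "joints": joint angles; "joint_vel": joint speeds; "joint_torque": joint torques, N m; "ee_pos": TCP position; "eef_rot": TCP orientation; "wrist_force": force on the tool from outside, world axes, zero at the start; "moment": the same for the moment, N m; "finger_gap": opening from 0.0 (shut) to 1.0 (fully open).
Only numpy, scipy, OpenCV 4.12 (cv2) and the standard library are available. Lean on these libraries where they do the work, as an engineer would, in place of code of your own. Each camera call takes 0.05 s, during which the arm holds its last target. There are 200 camera calls.

## Working session

There is one attempt and no reset: what is moved stays moved. The work goes in short steps, Python scripts to look and compute and a tool call to move; the robot and the scene stay as the last step left them, time stands still between calls to the robot, and variables do not carry over. Pictures are saved under pics/ and viewed, about 8 in all and at most 12, crops included, and the job is handed in when it is done.

Besides the shell and the picture viewer there is one more tool, called after "Call:" as name([rows], argument=value, ...), one row to a line, values as JSON. play_rows: Moves the arm, as the interface text tells. Its arguments: {"type":"object","properties":{"series":{"type":"array"},"force":{"type":"number"}},"required":["series"]}

```bash
mkdir -p pics; python3 - <<'E'
from station import robot
import cv2,numpy as np
s=robot.sense();print(s['ee_pos'],s['eef_rot'],s['wrist_force'],s['finger_gap'],s['t'],robot.hold_point_z)
for c in ['side','top']:
    d=robot.read_camera(c);cv2.imwrite(f'pics/{c}0.png',d['pixels'])
    np.savez(f'{c}0.npz',**d)
    print(c,'cam pos',-d['R'].T@d['t'])
    for l in ['funnel','head','spigot_top','small_beaker','weighing_bottle','large_beaker','conical_flask','reagent_bottle','clear_bottle','petri_dish']:
        print(l,[(np.round(r['at'],3).tolist(),round(r['confidence'],2)) for r in robot.recognise(l,c)][:4])
E
```

```text
[0.24535863 0.49184932 0.21808773] [-7.20450554e-01 -3.05749079e+00  1.74475733e-03] [-0.12867211  0.21671346 -0.08047167] 1.0020250625689395 0.0 0.0188
side cam pos [ 0.49497182 -0.85112246  1.1537482 ]
funnel [([0.435, -0.031, 0.036], 0.58), ([0.61, 0.044, 0.117], 0.18)]
head []
spigot_top [([0.613, 0.042, 0.12], 0.78), ([0.34, 0.28, 0.018], 0.32)]
small_beaker [([0.46, -0.175, 0.036], 0.57), ([0.651, 0.383, 0.068], 0.35)]
weighing_bottle [([0.455, 0.162, 0.039], 0.46)]
large_beaker [([0.48, 0.365, 0.062], 0.87), ([0.46, -0.172, 0.037], 0.32)]
conical_flask [([0.614, 0.042, 0.122], 0.29)]
reagent_bottle [([0.661, -0.413, 0.077], 0.65)]
clear_bottle [([0.649, 0.379, 0.072], 0.96)]
petri_dish [([0.503, -0.38, 0.05], 0.62), ([0.341, 0.279, 0.016], 0.55)]
top cam pos [ 0.43188894 -0.01089586  1.01108071]
funnel [([0.438, -0.019, 0.042], 0.58)]
head [([0.609, 0.049, 0.108], 0.54), ([0.667, -0.386, 0.079], 0.23)]
spigot_top [([0.609, 0.05, 0.111], 0.9)]
small_beaker [([0.465, -0.181, 0.012], 0.77)]
weighing_bottle [([0.459, 0.171, 0.045], 0.55)]
large_beaker [([0.477, 0.4, 0.051], 0.62), ([0.343, 0.286, 0.015], 0.47)]
conical_flask [([0.5, -0.355, 0.057], 0.97)]
reagent_bottle [([0.661, -0.386, 0.077], 0.65)]
clear_bottle [([0.646, 0.381, 0.074], 0.71), ([0.613, 0.055, 0.11], 0.25)]
petri_dish [([0.342, 0.289, 0.014], 0.55)]
```

View pics/side0.png

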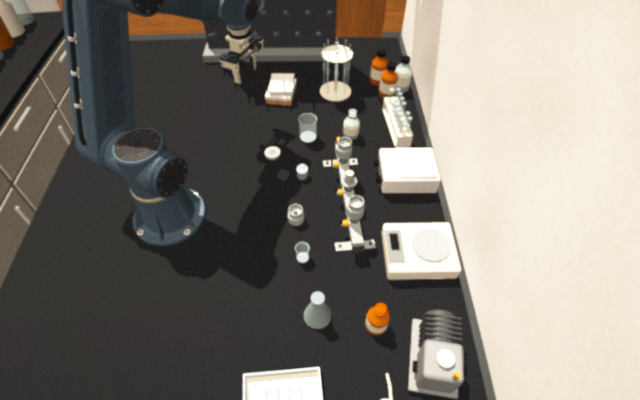

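View pics/top0.png

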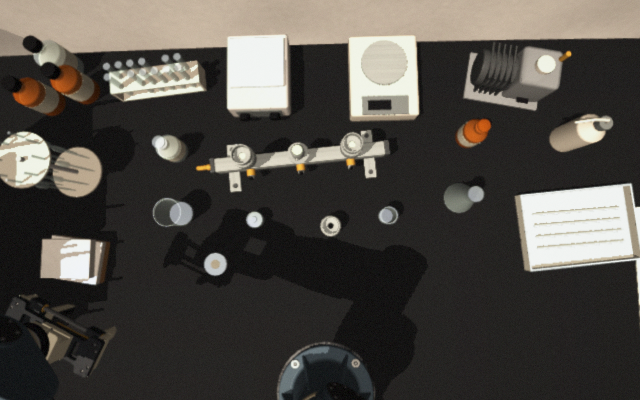

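The side view shows the loose funnel at (295,215), with the empty head at (348,178) between two fitted funnels at (344,148) and (355,207). In the top view, the funnel is at (330,226), the empty head at (298,150), and the fitted heads at (242,156) and (352,145). Next I'll refine these positions with rim fits.

```bash
cat > h.py <<'E'
import numpy as np,cv2
from scipy.optimize import least_squares
def cloud(d,u0,u1,v0,v1):
    K,D,R,t=d['intrinsics'],d['dist_coeffs'],d['R'],d['t']
    v,u=np.mgrid[v0:v1,u0:u1]; z=d['range_z'][v0:v1,u0:u1].ravel()
    p=cv2.undistortPoints(np.c_[u.ravel(),v.ravel()].astype(float).reshape(-1,1,2),K,D)[:,0]
    X=(np.c_[p*z[:,None],z]-t)@R
    return X[z>0]
def pix2plane(d,u,v,h):
    p=cv2.undistortPoints(np.array([[[u,v]]],float),d['intrinsics'],d['dist_coeffs'])[0,0]
    r=d['R'].T@np.array([*p,1]);c=-d['R'].T@d['t'];return c+r*(h-c[2])/r[2]
def proj(d,X):
    return cv2.projectPoints(np.array(X,float).reshape(-1,1,3),cv2.Rodrigues(d['R'])[0],d['t'],d['intrinsics'],d['dist_coeffs'])[0][:,0]
def circ(X,r,c0):
    return least_squares(lambda c:np.hypot(X[:,0]-c[0],X[:,1]-c[1])-r,c0,loss='soft_l1',f_scale=.002).x
E
python3 - <<'E'
from h import *
T=np.load('top0.npz');S=np.load('side0.npz')
for n,(u,v),h in [('funnel',(330,226),.056),('f1',(242,156),.166),('f2',(352,145),.166),('head',(298,150),.149)]:
    X=cloud(T,u-22,u+23,v-22,v+23);c=pix2plane(T,u,v,h)
    m=abs(X[:,2]-h)<.005
    print(n,'pix',c[:2].round(4),'n',m.sum(),'mean',X[m].mean(0).round(4),'range mid',((X[m].max(0)+X[m].min(0))/2).round(4), (X[m].max(0)-X[m].min(0)).round(3))
for n,(u,v),h in [('funnel',(295,210),.056),('f1',(344,145),.166),('f2',(356,202),.166),('head',(348,176),.149)]:
    X=cloud(S,u-22,u+23,v-22,v+23)
    m=abs(X[:,2]-h)<.005
    print('S',n,'pix',pix2plane(S,u,v,h)[:2].round(4),m.sum(),X[m].mean(0).round(4))
a=T['pixels'][100:260,220:380];b=S['pixels'][130:240,265:375]
cv2.imwrite('pics/z.png',np.hstack([cv2.resize(a,(480,480),interpolation=2),cv2.resize(b,(320,480)) if 0 else cv2.resize(b,(300,300),interpolation=2).copy() if 0 else cv2.copyMakeBorder(cv2.resize(b,(310,310),interpolation=2),0,170,0,0,0)]))
E
```

```text
funnel pix [ 0.4349 -0.0207] n 60 mean [ 0.4373 -0.021   0.0557] range mid [ 0.4374 -0.0208  0.0556] [0.046 0.046 0.009]
f1 pix [0.5994 0.1796] n 85 mean [0.606  0.1864 0.166 ] range mid [0.6053 0.1854 0.1656] [0.046 0.046 0.009]
f2 pix [ 0.6189 -0.0741] n 86 mean [ 0.6273 -0.0755  0.1658] range mid [ 0.6263 -0.0743  0.1654] [0.047 0.046 0.008]
head pix [0.6138 0.0513] n 100 mean [0.6141 0.0551 0.1494] range mid [0.6141 0.055  0.1491] [0.023 0.026 0.009]
S funnel pix [ 0.4384 -0.0254] 43 [ 0.4385 -0.0232  0.055 ]
S f1 pix [0.6043 0.165 ] 40 [0.6072 0.1853 0.165 ]
S f2 pix [ 0.6271 -0.0801] 53 [ 0.6275 -0.075   0.165 ]
S head pix [0.6113 0.0398] 45 [0.6173 0.048  0.1488]
```

View pics/z.png

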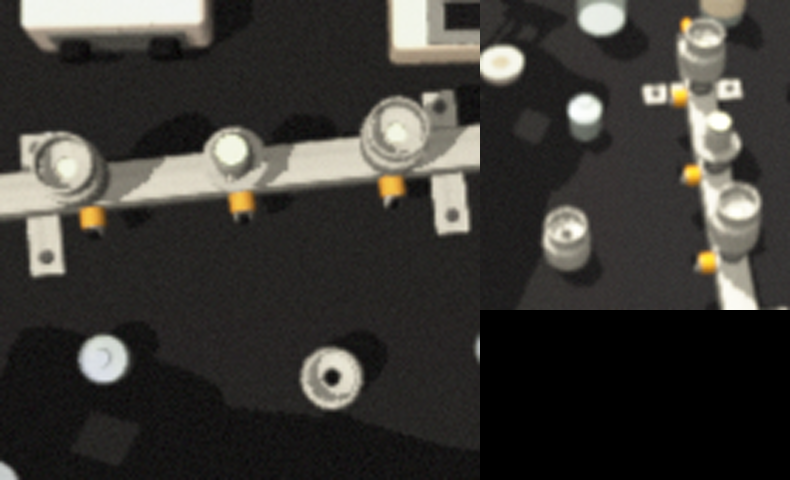

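The close-up confirms it. The top fits put the funnel at about (0.4375,-0.021) and the head at (0.616,0.055), which is the midpoint of fitted rims 261 mm apart, as expected. I'll move above the funnel now, turning the jaws towards world y so the wrist can sweep half a turn.

Call:
play_rows([
  [17, -47, 0, 0, 0, 0.1, 1],
  [34, -94, 0, 0, 0, 0.2, 1],
  [51, -141, 0, 0, 0, 0.3, 1],
  [68, -188, 0, 0, 0, 0.4, 1],
  [85, -235, 0, 0, 0, 0.46, 1],
], force=30)

```text
t: 1.6
ee_pos: [0.3308, 0.2554, 0.2188]
eef_rot: [-0.003, 3.141, 0.001]
wrist_force: [0.9, 0.3, -0.4]
finger_gap: 0.999
```

Call:
play_rows([
  [17, -47, 0, 0, 0, 0, 1],
  [34, -94, 0, 0, 0, 0, 1],
  [51, -141, 0, 0, 0, 0, 1],
  [68, -188, 0, 0, 0, 0, 1],
  [85, -235, 0, 0, 0, 0, 1],
])

```text
t: 2.1
ee_pos: [0.4156, 0.0198, 0.2191]
eef_rot: [-0.002, 3.14, 0.0]
wrist_force: [2.1, 1.4, -0.1]
finger_gap: 1.003
```

```bash
cat > st.py <<'E'
from station import robot
import numpy as np
from scipy.spatial.transform import Rotation as Ro
s=robot.sense();R=Ro.from_rotvec(s['eef_rot']).as_matrix()
print(round(s['t'],2),s['ee_pos'].round(4),'jaw',np.arctan2(R[1,1],R[0,1]).round(3),'z',R[:,2].round(4),'f',s['wrist_force'].round(1),'m',np.round(s['moment'],2),'gap',round(s['finger_gap']*93,1),'j',np.round(s['joints'],2))
E
python3 st.py
```

```text
2.1 [0.4156 0.0198 0.2191] jaw 1.572 z [ 1.5e-03  3.0e-04 -1.0e+00] f [ 2.1  1.4 -0.1] m [ 0.01 -0.04 -0.01] gap 93.2 j [-0.06  0.1   1.97  0.    1.07 -1.64]
```

Call:
play_rows([
  [11, -20, -20, 0, 0, 0, 1],
  [22, -41, -60, 0, 0, 0, 1],
  [22, -41, -100, 0, 0, 0, 1],
  [22, -41, -120, 0, 0, 0, 1],
  [22, -41, -120, 0, 0, 0, 1],
])

```text
t: 2.6
ee_pos: [0.4361, -0.0211, 0.0971]
eef_rot: [0.002, -3.138, -0.002]
wrist_force: [0.1, -0.5, 0.7]
finger_gap: 1.001
```

```bash
python3 st.py; python3 - <<'E'
from station import robot
from h import *
d=robot.read_camera('side');cv2.imwrite('pics/s1.png',cv2.resize(d['pixels'][120:270,220:420],(800,600),interpolation=2))
X=cloud(d,275,320,190,235);m=abs(X[:,2]-.055)<.005;print(X[m].mean(0),m.sum())
E
```

```text
2.6 [ 0.4361 -0.0211  0.0971] jaw 1.572 z [-0.0032  0.0011 -1.    ] f [ 0.1 -0.5  0.7] m [-0.01  0.02 -0.03] gap 93.1 j [-0.16  0.34  2.04  0.    0.77 -1.73]
[ 0.43918114 -0.03066626  0.0534489 ] 25
```

View pics/s1.png

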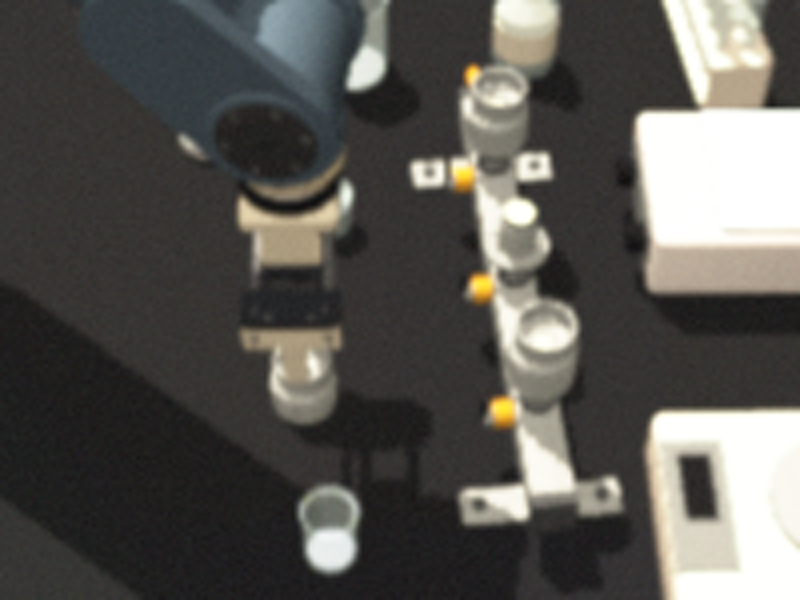

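The near finger is at (300,360) and the funnel centre at about (303,385), so they line up. I'll go down and grip.

Call:
play_rows([
  [1, 0, -25, 0, 0, 0, 1],
  [1, 0, -50, 0, 0, 0, 1],
  [1, 0, -75, 0, 0, 0, 1],
  [1, 0, -88, 0, 0, 0, 1],
  [1, 0, -92, 0, 0, 0, 1],
])

```text
t: 3.15
ee_pos: [0.4387, -0.0211, 0.0071]
eef_rot: [-0.003, 3.142, 0.001]
wrist_force: [0.5, -0.6, 0.4]
finger_gap: 0.999
```

Call:
play_rows([
  [0, 0, 0, 0, 0, 0, 0.4],
  [0, 0, 0, 0, 0, 0, 0.4],
  [0, 0, 0, 0, 0, 0, 0.4],
  [0, 0, 0, 0, 0, 0, 0.4],
  [0, 0, 0, 0, 0, 0, 0.4],
], force=30)

```text
t: 3.65
ee_pos: [0.4389, -0.0211, 0.0074]
eef_rot: [-0.003, 3.141, 0.001]
wrist_force: [0.4, -0.4, -0.5]
finger_gap: 0.621
```

```bash
python3 st.py
```

```text
3.65 [ 0.4389 -0.0211  0.0074] jaw 1.573 z [ 6.e-04  4.e-04 -1.e+00] f [ 0.4 -0.4 -0.5] m [ 0.08 -0.06  0.01] gap 57.7 j [-0.15  0.53  2.07  0.    0.55 -1.73]
```

Call:
play_rows([
  [-1, 0, -3, 0, 0, 0, 0.56],
  [-1, 0, -3, 0, 0, 0, 0.4],
  [-1, 0, -3, 0, 0, 0, 0.4],
  [-1, 0, -3, 0, 0, 0, 0.4],
  [-1, 0, -3, 0, 0, 0, 0.4],
], force=40)

```text
t: 4.15
ee_pos: [0.4383, -0.0212, 0.0047]
eef_rot: [-0.003, 3.14, 0.0]
wrist_force: [-0.6, -1.6, 6.2]
finger_gap: 0.572
```

```bash
python3 st.py
```

```text
4.15 [ 0.4383 -0.0212  0.0047] jaw 1.573 z [ 1.6e-03  2.0e-04 -1.0e+00] f [-0.6 -1.6  6.2] m [-0.02  0.02  0.08] gap 53.2 j [-0.15  0.53  2.07  0.    0.54 -1.73]
```

Call:
play_rows([
  [0, 0, 30, 0, 0, 0, 0.4],
  [0, 0, 75, 0, 0, 0, 0.4],
  [0, 0, 120, 0, 0, 0, 0.4],
  [0, 0, 165, 0, 0, 0, 0.4],
  [0, 0, 185, 0, 0, 0, 0.4],
])

```text
t: 4.65
ee_pos: [0.4391, -0.0214, 0.1929]
eef_rot: [-0.003, 3.136, -0.001]
wrist_force: [1.1, -0.3, -3.9]
finger_gap: 0.571
```

Call:
play_rows([
  [40, 17, 0, 0, 0, 0, 0.4],
  [80, 34, 0, 0, 0, 0, 0.4],
  [120, 51, 0, 0, 0, 0, 0.4],
  [160, 68, 0, 0, 0, 0, 0.4],
  [177, 76, 0, 0, 0, 0, 0.4],
])

```text
t: 5.15
ee_pos: [0.6181, 0.056, 0.1916]
eef_rot: [-0.004, 3.137, -0.0]
wrist_force: [-0.4, -1.1, -3.1]
finger_gap: 0.565
```

```bash
python3 st.py; python3 - <<'E'
from station import robot
from h import *
for c in ['side','top']:
    d=robot.read_camera(c);np.savez(c+'1.npz',**d)
    p=proj(d,[.616,.055,.15])[0].astype(int);print(c,p)
    im=cv2.resize(d['pixels'][p[1]-50:p[1]+50,p[0]-50:p[0]+50],(400,400),interpolation=2)
    a=im if c=='side' else np.hstack([a,im])
cv2.imwrite('pics/s2.png',a)
E
python3 st.py
```

```text
5.15 [0.6181 0.056  0.1916] jaw 1.574 z [ 5.e-03 -2.e-04 -1.e+00] f [-0.4 -1.1 -3.1] m [-0.02  0.06 -0.  ] gap 52.5 j [ 0.02  0.5   1.49 -0.    1.14 -1.56]
side [349 172]
top [296 149]
5.25 [0.6171 0.0557 0.1913] jaw 1.574 z [ 4.2e-03 -3.0e-04 -1.0e+00] f [ 0.4 -0.4 -3. ] m [ 0.05  0.11 -0.02] gap 52.7 j [ 0.01  0.5   1.49 -0.    1.14 -1.56]
```

View pics/s2.png

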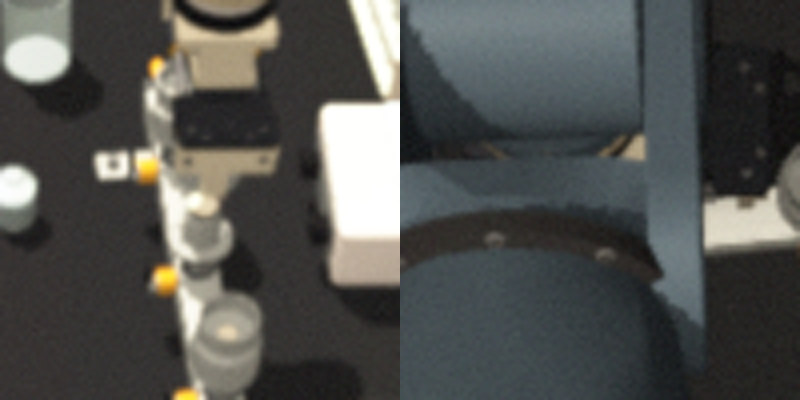

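The gripper body hides most of the carried funnel at about (210,180) in the left half, and the spigot top shows at (203,203). I'll use the depth data to check the funnel is held.

```bash
python3 - <<'E'
from h import *
d=np.load('side1.npz');t0=np.load('side0.npz')
X=cloud(d,299+35,299+70,122+35,122+65)
print('tip/funnel pts'); m=(X[:,2]>.16)&(X[:,2]<.24)&(X[:,1]>-.1)
for a in np.arange(.16,.24,.008):
    k=m&(abs(X[:,2]-a)<.004)
    if k.any(): print(a.round(3),k.sum(),X[k].min(0).round(3),X[k].max(0).round(3))
X=cloud(d,275,320,190,235);print('old place max z',X[:,2].max())
print(proj(d,[[.617,.03,.187],[.59,.055,.187],[.643,.055,.187]])-[299,122])
cv2.imwrite('pics/s3.png',cv2.resize(d['pixels'][140:190,320:390],(700,500),interpolation=2))
E
```

```text
tip/funnel pts
0.184 3 [0.594 0.035 0.187] [0.634 0.048 0.188]
0.192 9 [0.596 0.029 0.188] [0.64  0.042 0.194]
0.2 26 [0.596 0.012 0.196] [0.643 0.042 0.203]
0.208 13 [0.601 0.012 0.204] [0.628 0.032 0.212]
0.216 11 [0.612 0.01  0.213] [0.627 0.016 0.219]
0.224 10 [0.611 0.011 0.22 ] [0.626 0.014 0.227]
old place max z 0.00903153497140923
[[51.74830954 48.28694421]
 [42.75339947 42.51764904]
 [59.39169322 42.42101444]]
```

View pics/s3.png

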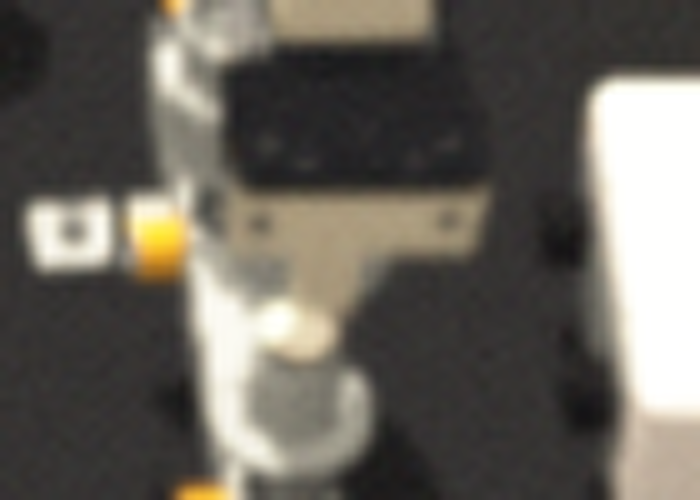

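The funnel is held: collar points span x 0.594–0.643 with the near face at y≈0.029. I'll lower it over the spigot.

Call:
play_rows([
  [-0.5, 0, -15, 0, 0, 0, 0.4],
  [-0.5, 0, -30, 0, 0, 0, 0.4],
  [-0.5, 0, -42, 0, 0, 0, 0.4],
  [-0.5, 0, -50, 0, 0, 0, 0.4],
  [-0.5, 0, -55, 0, 0, 0, 0.4],
])

```text
t: 5.75
ee_pos: [0.6162, 0.0555, 0.1355]
eef_rot: [-0.005, 3.138, -0.001]
wrist_force: [0.5, -0.5, -2.6]
finger_gap: 0.568
```

```bash
python3 st.py
```

```text
5.75 [0.6162 0.0555 0.1355] jaw 1.574 z [ 3.3e-03 -3.0e-04 -1.0e+00] f [ 0.5 -0.5 -2.6] m [-0.03  0.02  0.  ] gap 52.8 j [ 0.01  0.56  1.54 -0.    1.03 -1.56]
```

Call:
play_rows([
  [0, 0, -4, 0, 0, 0, 0.4],
  [0, 0, -8, 0, 0, 0, 0.4],
  [0, 0, -11, 0, 0, 0, 0.4],
  [0, 0, -12, 0, 0, 0, 0.4],
  [0, 0, -12, 0, 0, 0, 0.4],
])

```text
t: 6.25
ee_pos: [0.6163, 0.0555, 0.1237]
eef_rot: [-0.005, 3.138, -0.0]
wrist_force: [-0.4, -0.2, -2.2]
finger_gap: 0.572
```

```bash
python3 st.py
```

```text
6.25 [0.6163 0.0555 0.1237] jaw 1.574 z [ 3.6e-03 -3.0e-04 -1.0e+00] f [-0.4 -0.2 -2.2] m [0.03 0.06 0.01] gap 53.2 j [ 0.01  0.58  1.55 -0.    1.01 -1.56]
```

Almost touching the pins. I'll press lightly in small steps to gauge the stiffness.

Call:
play_rows([
  [0, 0, -0.5, 0, 0, 0, 0.4],
  [0, 0, -1, 0, 0, 0, 0.4],
  [0, 0, -1.5, 0, 0, 0, 0.4],
  [0, 0, -1.5, 0, 0, 0, 0.4],
  [0, 0, -1.5, 0, 0, 0, 0.4],
])

```text
t: 6.75
ee_pos: [0.6165, 0.0555, 0.1232]
eef_rot: [-0.005, 3.137, -0.001]
wrist_force: [-3.5, 0.2, 7.5]
finger_gap: 0.57
```

```bash
python3 st.py
```

```text
6.75 [0.6165 0.0555 0.1232] jaw 1.574 z [ 4.5e-03 -3.0e-04 -1.0e+00] f [-3.5  0.2  7.5] m [-0.    0.68 -0.02] gap 53.0 j [ 0.01  0.58  1.55 -0.    1.01 -1.56]
```

Call:
play_rows([
  [-1, 0, -0.3, 0, 0, 0, 0.4],
  [-1.3, 0, -0.5, 0, 0, -0.07, 0.4],
  [-1.3, 0, -0.5, 0, 0, -0.14, 0.4],
  [-1.3, 0, -0.5, 0, 0, -0.21, 0.4],
  [-1.3, 0, -0.5, 0, 0, -0.28, 0.4],
])

```text
t: 7.25
ee_pos: [0.6154, 0.0555, 0.1226]
eef_rot: [0.437, 3.106, -0.001]
wrist_force: [0.9, -0.6, -3.6]
finger_gap: 0.57
```

```bash
python3 st.py
```

```text
7.25 [0.6154 0.0555 0.1226] jaw 1.291 z [ 0.0048 -0.0016 -1.    ] f [ 0.9 -0.6 -3.6] m [ 0.01 -0.28  0.01] gap 53.0 j [ 0.02  0.58  1.55 -0.    1.01 -1.27]
```

The contact has gone, so either the earlier touch was lateral or the keys are aligned. I'll probe straight down.

Call:
play_rows([
  [0, 0, -0.6, 0, 0, 0, 0.4],
  [0, 0, -1.0, 0, 0, 0, 0.4],
  [0, 0, -1.5, 0, 0, 0, 0.4],
  [0, 0, -1.5, 0, 0, 0, 0.4],
  [0, 0, -1.5, 0, 0, 0, 0.4],
])

```text
t: 7.75
ee_pos: [0.6154, 0.0555, 0.121]
eef_rot: [0.437, 3.106, -0.001]
wrist_force: [1.7, -1.0, -4.0]
finger_gap: 0.566
```

```bash
python3 st.py
```

```text
7.75 [0.6154 0.0555 0.121 ] jaw 1.292 z [ 0.0047 -0.0016 -1.    ] f [ 1.7 -1.  -4. ] m [-0.1  -0.23  0.01] gap 52.6 j [ 0.02  0.58  1.56 -0.    1.   -1.28]
```

Call:
play_rows([
  [0, 0, -0.6, 0, 0, 0, 0.4],
  [0, 0, -1.2, 0, 0, 0, 0.4],
  [0, 0, -1.8, 0, 0, 0, 0.4],
  [0, 0, -2.5, 0, 0, 0, 0.4],
  [0, 0, -2.5, 0, 0, 0, 0.4],
])

```text
t: 8.25
ee_pos: [0.6154, 0.0555, 0.1184]
eef_rot: [0.437, 3.106, -0.001]
wrist_force: [1.0, 0.3, -2.0]
finger_gap: 0.57
```

```bash
python3 st.py
```

```text
8.25 [0.6154 0.0555 0.1184] jaw 1.291 z [ 0.0048 -0.0016 -1.    ] f [ 1.   0.3 -2. ] m [-0.14 -0.16 -0.02] gap 53.0 j [ 0.02  0.58  1.56 -0.    1.   -1.28]
```

It's already below the unkeyed rest height, so the keys have dropped in, and the seal should start to resist about here. I'll press on.

Call:
play_rows([
  [0, 0, -0.7, 0, 0, 0, 0.4],
  [0, 0, -1.4, 0, 0, 0, 0.4],
  [0, 0, -2.2, 0, 0, 0, 0.4],
  [0, 0, -3, 0, 0, 0, 0.4],
  [0, 0, -3, 0, 0, 0, 0.4],
])

```text
t: 8.75
ee_pos: [0.6155, 0.0554, 0.1158]
eef_rot: [0.437, 3.106, -0.001]
wrist_force: [-2.6, -0.7, 4.6]
finger_gap: 0.568
```

```bash
python3 st.py
```

```text
8.75 [0.6155 0.0554 0.1158] jaw 1.291 z [ 0.0051 -0.0016 -1.    ] f [-2.6 -0.7  4.6] m [-0.1  0.4 -0. ] gap 52.8 j [ 0.02  0.59  1.56 -0.    0.99 -1.28]
```

Resistance rises at about 3 N/mm, which matches the seal. I'll take it home.

Call:
play_rows([
  [-0.4, 0, -0.8, 0, 0, 0, 0.4],
  [-0.4, 0, -1.5, 0, 0, 0, 0.4],
  [-0.4, 0, -2, 0, 0, 0, 0.4],
  [-0.4, 0, -2.3, 0, 0, 0, 0.4],
  [-0.4, 0, -2.3, 0, 0, 0, 0.4],
])

```text
t: 9.25
ee_pos: [0.6155, 0.0555, 0.1148]
eef_rot: [0.436, 3.104, -0.001]
wrist_force: [-4.2, -1.6, 11.9]
finger_gap: 0.569
```

```bash
python3 st.py
```

```text
9.25 [0.6155 0.0555 0.1148] jaw 1.292 z [ 0.0065 -0.0016 -1.    ] f [-4.2 -1.6 11.9] m [-0.09  0.72  0.02] gap 52.9 j [ 0.02  0.59  1.56 -0.    0.99 -1.28]
```

Call:
play_rows([
  [-0.5, 0, -0.8, 0, 0, 0, 0.4],
  [-0.5, 0, -1.2, 0, 0, 0, 0.4],
  [-0.5, 0, -1.5, 0, 0, 0, 0.4],
  [-0.5, 0, -1.5, 0, 0, 0, 0.4],
  [-0.5, 0, -1.5, 0, 0, 0, 0.4],
])

```text
t: 9.75
ee_pos: [0.6156, 0.0554, 0.1148]
eef_rot: [0.436, 3.103, -0.001]
wrist_force: [-4.0, -0.9, 12.8]
finger_gap: 0.569
```

```bash
python3 st.py; python3 - <<'E'
from station import robot
from h import *
d=robot.read_camera('side');np.savez('side2.npz',**d)
cv2.imwrite('pics/s4.png',cv2.resize(d['pixels'][130:210,310:400],(720,640)[0:2] and (675,600),interpolation=2))
E
```

```text
9.75 [0.6156 0.0554 0.1148] jaw 1.292 z [ 0.0082 -0.0016 -1.    ] f [-4.  -0.9 12.8] m [-0.1   0.8   0.03] gap 53.0 j [ 0.02  0.59  1.56 -0.    0.99 -1.28]
```

View pics/s4.png

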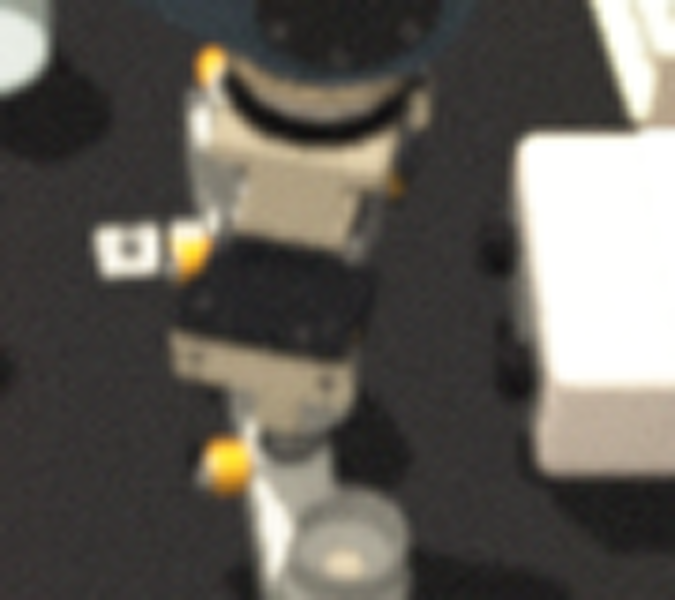

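The collar sits against the flange at about (290,440), with the orange valve at (225,465) clear. z stayed at 0.1148 while I pushed harder, which fits bottoming out on the flange. I'll take out the small tilt and push firmly to confirm the stop.

Call:
play_rows([
  [-0.3, 0, -1.5, 0, 0.008, 0, 0.4],
  [-0.3, 0, -1.8, 0, 0.008, 0, 0.4],
  [-0.3, 0, -2.2, 0, 0.008, 0, 0.4],
  [-0.3, 0, -2.2, 0, 0.008, 0, 0.4],
  [-0.3, 0, -2.2, 0, 0.008, 0, 0.4],
])

```text
t: 10.3
ee_pos: [0.6156, 0.0555, 0.1147]
eef_rot: [0.437, 3.109, -0.002]
wrist_force: [-8.9, -0.7, 19.4]
finger_gap: 0.568
```

```bash
python3 st.py;  python3 - <<'E'
from h import *
# collar bottom edge check
d=np.load('side2.npz')
X=cloud(d,335,365,170,200)
for a in np.arange(.098,.146,.003):
    k=(abs(X[:,2]-a)<.0015)&(X[:,1]<.06)&(X[:,1]>0)
    if k.any(): print(a.round(3),k.sum(),X[k].min(0).round(3),X[k].max(0).round(3))
E
```

```text
10.3 [0.6156 0.0555 0.1147] jaw 1.292 z [ 0.0015 -0.0017 -1.    ] f [-8.9 -0.7 19.4] m [-0.1   1.49 -0.  ] gap 52.8 j [ 0.02  0.59  1.56 -0.    1.   -1.28]
0.104 1 [0.591 0.048 0.105] [0.591 0.048 0.105]
0.107 9 [0.603 0.028 0.106] [0.641 0.042 0.108]
0.11 5 [0.62  0.027 0.109] [0.64  0.042 0.111]
0.113 6 [0.591 0.028 0.112] [0.63  0.045 0.114]
0.116 4 [0.597 0.029 0.115] [0.633 0.035 0.117]
0.119 3 [0.597 0.027 0.118] [0.622 0.036 0.119]
0.122 5 [0.593 0.016 0.121] [0.629 0.037 0.123]
0.125 1 [0.622 0.027 0.124] [0.622 0.027 0.124]
0.128 5 [0.596 0.011 0.127] [0.618 0.033 0.129]
0.131 5 [0.598 0.012 0.13 ] [0.614 0.016 0.132]
0.134 2 [0.601 0.013 0.135] [0.611 0.014 0.135]
0.137 6 [0.598 0.011 0.136] [0.642 0.05  0.138]
0.14 2 [0.607 0.012 0.141] [0.61  0.013 0.141]
0.143 4 [0.597 0.012 0.142] [0.613 0.015 0.144]
```

The stop is hard at TCP z = 0.1147, putting the underside at 0.110, exactly flange height. I'll ease the sideways load and check that z holds.

Call:
play_rows([
  [-1, 0, -2, 0, 0, 0, 0.4],
  [-1, 0, -2, 0, 0, 0, 0.4],
  [-1, 0, -2, 0, 0, 0, 0.4],
  [-1, 0, -2, 0, 0, 0, 0.4],
  [-1, 0, -2, 0, 0, 0, 0.4],
])

```text
t: 10.8
ee_pos: [0.6155, 0.0554, 0.1147]
eef_rot: [0.437, 3.107, -0.002]
wrist_force: [-5.2, -1.6, 16.0]
finger_gap: 0.566
```

```bash
python3 st.py
```

```text
10.8 [0.6155 0.0554 0.1147] jaw 1.292 z [ 0.0043 -0.0017 -1.    ] f [-5.2 -1.6 16. ] m [-0.05  0.74 -0.02] gap 52.7 j [ 0.02  0.59  1.56 -0.    0.99 -1.28]
```

```bash
python3 -c "
from station import robot
print(robot.hand_in())"; python3 st.py
```

```text
the job is handed in; nothing more can be done
None
the job is handed in; nothing more can be done
```

I gripped the funnel by its collar, carried it over the empty head and lowered it until it touched the pins, about 8.5 mm above the flange. The keyways dropped over the pins after about 0.28 rad of turning. I then pushed it home against the seal and handed the job in at about 10.8 s, still gripping (40 N set) and pressing down.

**Last checks before handing in:**
- **Height:** the tool stopped at z = 0.1147 m and stayed there as I pushed harder. That puts the funnel's underside at 0.110 m, the flange height. The seal's resistance rose at about 3 N/mm on the way down, as expected.
- **Push:** about 16 N upward at the wrist, or roughly 19 N with the funnel's weight added back. About 12 N is needed to bring the seal home.
- **Tilt and grip:** the tool was within about 0.005 rad of vertical, and the opening was 52.7 mm, so the collar was still held.
- **Alignment:** the tool was at (0.6155, 0.0554), against a head position measured from the cameras at about (0.616, 0.055).

**Not resolved:** a sideways force of about 5 N remained at the end, probably from the bore resting on one side of the spigot. I shifted slightly in x to ease it, but it didn't go away completely. The gripper hid most of the funnel from both cameras, so being home rests mainly on the height and force readings. I made no final camera check of the glassware; every path was planned clear of it.

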